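Refit the winder's crank wheel, then present the bearing ball on its tray

ROBOT

A 6-joint arm with a two-finger parallel gripper is mounted at the origin on the work surface. World frame = base frame: x ahead of the robot, y to its left, z up, the work surface at z = 0. Lengths are in m, angles in rad, forces in N, time in s.
With the tool pointing down it reaches from about 0.25 to 0.775 m from the base axis. Payload 4 kg.
Tool frame: the origin (TCP) lies midway between the tips of the shut fingers; the grasp point (between the pads) lies 19 mm behind it (arm.tcp_to_grasp is the distance from the TCP to the grasp point, in m); z points along the fingers, y is the line along which they close (so a half turn about z gives the same grasp; the last joint's range is limited). The gripper opens to 94 mm and grips with 3 to 60 N. Pads are 16 mm wide; open, the fingers measure 119 mm over their backs; the gripper's body (75 mm by 177 mm) begins 78 mm behind the grasp point.
Start: joints at [-1.369, 0.087, 1.371, -0, 1.684, -0.103], TCP at [0.165, -0.525, 0.206] pointing down, gripper open.
Joint ranges: [-3.1, 3.1], [-0.76, 2.03], [0.27, 2.55], [-1.08, 4.22], [0.17, 2.65], [-2.57, 2.57]. Speed limits (rad/s): [2.79, 2.79, 3.14, 3.14, 3.14, 3.14].

INTERFACE

Orientations are given as a unit quaternion [x, y, z, w].
In Python, from bench import arm gives the robot as it stands.
- The arm moves only by the tool hand_motion, called after "Call:" as name(argument=value, ...) on one line, values as JSON. Schema: {"type":"object","properties":{"ticks":{"type":"string"},"finger_gap":{"type":"number"},"only":{"type":"string"},"quiet":{"type":"boolean"},"lines":{"type":"string"}},"required":["ticks"],"additionalProperties":false}. ticks is a string of 1 to 8 rows, one to a line, with the numbers parted by spaces; each row has 4 numbers: dx, dy, dz in m, then a turn about the tool's z in rad; each row is the pose to reach, as a shift and turn from the pose commanded when the call began, along the tool's axes at that moment; what a row does not reach only later rows make up. A row lasts 1/12 s, in which the tool goes at most 0.0417 m and 0.125 rad, less where a joint would pass 70% of its speed; a pose out of reach is approached as far as the arm can. finger_gap is the finger opening in m, set as the call begins (left out keeps the last). The fingers move at their own pace and stop on an object; the grip force is fixed at half the most. Time passes only in rows, so rows that do not move let the fingers close. The tool returns the time, the measured TCP pose, the force, the opening and the grip force at its end. only (a regular expression) keeps the lines of the reply that match it, lines (a string "A,B") keeps lines A to B, and quiet returns only ok. Input that does not fit is refused with a message, and nothing moves.
- arm.sense(): the state, without advancing time (a new reading comes with each control period).
- arm.read_camera(name): name is "scene" or "top" or "wrist"; returns a dict with "color" (400x640x3 uint8, red, green, blue), "range_z" (400x640 float32, m along the optical axis (not along the pixel's ray), 0 where there is no reading), "fx", "fy", "cx", "cy" (pixels), "D" ([k1, k2, p1, p2, k3] as OpenCV has them; the pictures are not rectified), "rvec" (rotation vector, rad) and "tvec" (3), from world to camera coordinates, as OpenCV has them. Camera axes: x right, y down, z forward; pixel columns grow to the right and rows downward; lengths in m; the calibration is good to about 2 mm. A picture is of the moment at which its call begins.
- arm.sign_off(): hands the job in; it is judged then, once.
The state is a dict: "time_s": time; "joints": joint angles; "qvel": joint speeds; "joint_efforts": joint torques, N m; "tool_pos": TCP position; "ee_rot": TCP orientation; "contact_force": force on the tool from outside, world axes, zero at the start; "wrist_torque": the same for the moment, N m; "gripper_width": finger opening in m; "grasp_force": force on a finger pad.
Only numpy, scipy, OpenCV 4.12 (cv2) and the standard library are available. Lean on these libraries where they do the work, as an engineer would, in place of code of your own. Each camera call takes 0.05 s, during which the arm holds its last target. There are 200 camera calls.

TASK

Get the yarn winder ready for its bearing: fit the red crank wheel the right way up onto the winder's square spindle, fully home on the collar, and let go of it. Then pick up the yellow tray by its handle and carry it, without the loose steel ball ever leaving its pocket, to the round green pad on the winder, and finish while still holding the tray there: level, still, over the middle of the pad and about 10 cm above it. Leave everything else on the table as it is.

Things in the scene. Friction and masses are not known exactly. Their poses are not given: they have to be found in the camera images.
- winder: cone winder, fixed: dark steel base plate 150 (x) x 280 (y) x 12; green gearbox 100 x 100 centred at y = +70, its top 57 above the table; a blue cone, 62 dia, sticks out level from it to y = +205, its top 67 above the table; round green pad at y = -70. Origin: centre of the plate's underside, z up
- spindle (a point): foot of the winder's upright square spindle, on the axis, on top of the steel collar (48 dia) that the wheel must rest on; 65 above the table. The spindle is 16 x 16 with sides along this frame's x and y; it stands 38 above this point, square for 32, then a round point tapering from 16 to 10 dia over the last 6
- pad (a point): centre of the top face of the round green pad (110 dia), 15 above the table; z up. Nothing stands on the pad
- wheel: crank wheel, loose, right way up on the table, 180 to 280 g: flat red rim 104 dia x 10 thick; square aluminium hub 34 x 34, top 42 above the underside, to grip; black crank pin 12 dia, top 36 high, at x = +31, y = +31. A 19 x 19 square hole runs right through the hub; hole and hub sides lie along x and y; any quarter turn fits. Origin: centre of the underside, z up
- tray: yellow tray, loose, flat on the table, 180 to 280 g: plate 150 (x) x 100 (y) x 6 with a lip to 12; in the middle an upright wooden fin handle 50 long (x), 12 thick (y), its top 62 above the underside. Shallow black-rimmed pockets at x = +50 and x = -50; the ball lies in the +x one. Origin: centre of the underside, z up
- pocket (a point): centre of the floor of the tray's pocket that holds the ball: 50 along the tray's +x, 6 above its underside. The pocket is 32 across inside, its rim 3 high, so the ball rolls loosely in it and climbs out when the tray is tipped by more than about 40 degrees or jerked
- ball_center (a point): centre of the loose steel bearing ball, 24 dia, 57 g
- red_tube: bystander, loose, leave alone: red plastic yarn tube standing upright, 60 dia x 110. Origin: centre of the underside
- green_tube: bystander, loose, leave alone: green plastic yarn tube standing upright, 60 dia x 130. Origin: centre of the underside
- cone: bystander, loose, leave alone: orange empty yarn cone standing upright, 68 dia at the foot, 145 high. Origin: centre of the underside
- oil: bystander, loose, leave alone: small clear oil bottle with a red cap, 44 dia x 100. Origin: centre of the underside
- screwdriver: bystander, loose, leave alone: screwdriver lying flat, 190 long. Origin: about the middle of the tool, underside
- wrench: bystander, loose, leave alone: spanner lying flat, 160 long. Origin: about the middle of the tool, underside
There are look-alikes about, which are no part of the job. Of the things that look like the tray, the smallest one is meant.

How it is judged:
By the outcome, as a careful person would: the job done as asked, in the order asked, and still so for the second after the job is handed in, while the arm keeps its last pose, push and grip.
It also fails if it takes over 67 s, if anything falls off the work surface, if the arm or the gripper's body presses on something with over 40 N, if the wrist force passes 120 N, or if a joint passes its speed limit or range.

## Working session

There is one attempt and no reset: what is moved stays moved. The work goes in short steps, Python scripts to look and compute and a tool call to move; the robot and the scene stay as the last step left them, time stands still between calls to the robot, and variables do not carry over. Pictures are saved under pics/ and viewed, at most 10 in all, crops included, and the job is handed in when it is done.

```bash
mkdir -p pics
```

Create h.py:
```python
import numpy as np, cv2
from bench import arm
def cam(n):
    c=arm.read_camera(n); c['K']=np.array([[c['fx'],0,c['cx']],[0,c['fy'],c['cy']],[0,0,1.]]); c['D']=np.array(c['D'],float)
    c['R']=cv2.Rodrigues(np.array(c['rvec'],float))[0]; c['t']=np.array(c['tvec'],float).ravel(); return c
def save(c,f): cv2.imwrite('pics/'+f,c['color'][:,:,::-1])
def cloud(c):
    u,v=np.meshgrid(np.arange(640.),np.arange(400.))
    p=cv2.undistortPoints(np.stack([u,v],-1).reshape(-1,1,2),c['K'],c['D']).reshape(400,640,2)
    z=c['range_z']; P=np.dstack([p[...,0]*z,p[...,1]*z,z])
    W=(P-c['t'])@c['R']; W[z==0]=np.nan; return W
```

Run:
```python
from h import *
import pickle
for n in('top','scene'):
    c=cam(n); save(c,n+'1.png'); pickle.dump(c,open(n+'.pkl','wb')); print(n,-c['R'].T@c['t'])
print(arm.sense())
```

```text
top [0.40532032 0.03024951 1.31151754]
scene [1.0551413  0.81866826 0.82915599]
{'time_s': 0.1, 'joints': array([-1.36910238e+00,  8.78810158e-02,  1.37205302e+00,  1.92071461e-05,
        1.68359664e+00, -1.03070922e-01]), 'qvel': array([-0.00130496, -0.00147936, -0.0041806 , -0.0001924 ,  0.00132126,
       -0.0003423 ]), 'joint_efforts': array([ 1.85123041e-03, -3.41251123e+01, -3.03302264e+01,  7.20580970e-02,
        3.04039847e-02, -9.78363596e-05]), 'tool_pos': array([ 0.16495935, -0.52418069,  0.20444668]), 'ee_rot': array([ 9.88411619e-01,  1.51794374e-01, -3.82318888e-05, -9.68300250e-04]), 'contact_force': array([-0.35659098, -0.46687982,  0.61037953]), 'wrist_torque': array([-0.03044892,  0.02511955, -0.00599499]), 'grasp_force': 0.0, 'gripper_width': 0.09401089367692726}
```

View pics/top1.png

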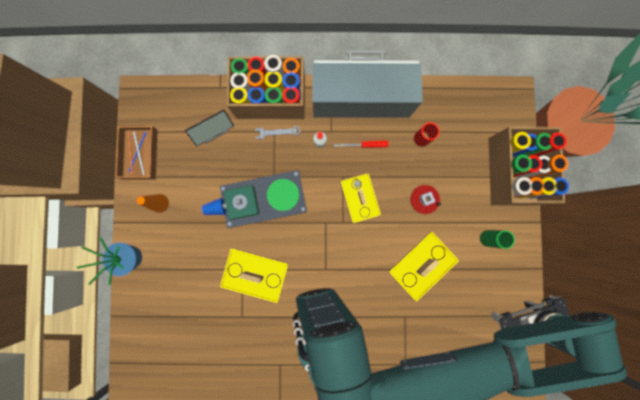

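View pics/scene1.png

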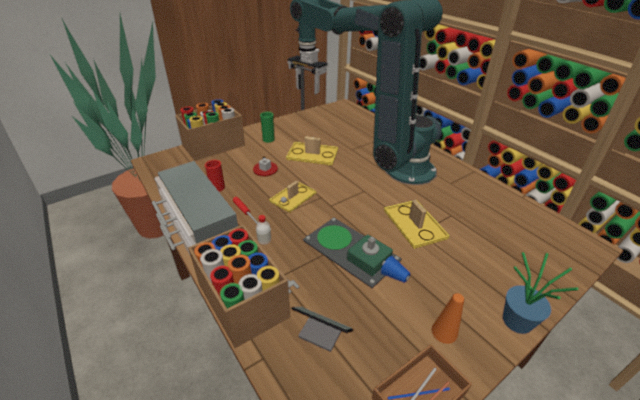

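The top view shows the small tray at (361,197) with the ball at about (357,183), the wheel at (425,199), the winder at (262,199) with its pad at (283,195), and the spindle at about (240,202). The scene view shows the same small tray with the ball at (293,193), the wheel at (265,167) and the spindle at (371,243).

Create m.py:
```python
from h import *
import pickle
def seg(c,W,lo,hi,box,zr=(-.05,.3)):
    h=cv2.cvtColor(c['color'],cv2.COLOR_RGB2HSV)
    m=cv2.inRange(h,np.array(lo),np.array(hi))>0
    x0,x1,y0,y1=box
    with np.errstate(invalid='ignore'):
        return m&(W[...,0]>x0)&(W[...,0]<x1)&(W[...,1]>y0)&(W[...,1]<y1)&(W[...,2]>zr[0])&(W[...,2]<zr[1])
def rect(P):
    r=cv2.minAreaRect(P[:,:2].astype(np.float32)*1000); return [np.round(x,1) for x in r[0]],[np.round(x,1) for x in r[1]],round(r[2],1),'n',len(P),'z',np.round(np.median(P[:,2])*1000,1)
```

Run:
```python
from m import *
for n in('top','scene'):
    c=pickle.load(open(n+'.pkl','rb')); W=cloud(c); print(n)
    if n=='top':
        for u,v in((361,197),(357,183),(425,199),(283,195),(240,202),(262,220)): print(u,v,W[v,u].round(4))
        ref={k:W[v,u] for k,(u,v) in dict(tray=(361,197),wheel=(425,199),pad=(283,195),sp=(240,202)).items()}
    b=lambda k,r:(ref[k][0]-r,ref[k][0]+r,ref[k][1]-r,ref[k][1]+r)
    A=(0,0,0);B=(180,255,255)
    print('tray',rect(W[seg(c,W,(22,120,100),(35,255,255),b('tray',.12))]))
    print('fin',rect(W[seg(c,W,A,B,b('tray',.06),(.05,.07))]))
    print('ball',rect(W[seg(c,W,A,B,b('tray',.08),(.02,.04))]))
    q=seg(c,W,A,B,b('wheel',.07),(.004,.06))
    print('wheel',rect(W[q]))
    print('hub',rect(W[seg(c,W,A,B,b('wheel',.07),(.038,.06))]))
    print('pin',rect(W[seg(c,W,A,B,b('wheel',.07),(.026,.038))]))
    print('pad',rect(W[seg(c,W,(50,150,60),(75,255,255),b('pad',.09))]))
    print('gearbox',rect(W[seg(c,W,A,B,b('sp',.075),(.05,.062))]))
    print('spindle',rect(W[seg(c,W,A,B,b('sp',.075),(.085,.12))]))
    q=seg(c,W,A,B,(ref['pad'][0]-.15,ref['pad'][0]+.15,ref['pad'][1]-.1,ref['pad'][1]+.22),(.007,.017))
    print('plate',rect(W[q]))
    i=c['color'];
    if n=='top': o=cv2.resize(i[150:290,180:480],None,fx=2.66,fy=2.66,interpolation=cv2.INTER_CUBIC)
    else: o=cv2.resize(i[130:290,240:440],None,fx=3.5,fy=3.5,interpolation=cv2.INTER_CUBIC)
    cv2.imwrite('pics/%s_crop.png'%n,o[:,:,::-1])
```

```text
top
361 197 [ 0.5024 -0.1097  0.0652]
357 183 [ 0.5532 -0.1007  0.0269]
425 199 [ 0.4976 -0.3293  0.0381]
283 195 [0.5131 0.152  0.017 ]
240 202 [0.4843 0.2835 0.0922]
262 220 [0.4278 0.224  0.0109]
tray ([np.float64(505.7), np.float64(-114.1)], [np.float64(159.3), np.float64(107.6)], 16.2, 'n', 1304, 'z', np.float64(6.3))
fin ([np.float64(505.4), np.float64(-112.9)], [np.float64(49.4), np.float64(12.2)], 18.3, 'n', 60, 'z', np.float64(61.7))
ball ([np.float64(521.9), np.float64(-102.8)], [np.float64(83.7), np.float64(20.9)], 3.4, 'n', 47, 'z', np.float64(26.6))
wheel ([np.float64(499.0), np.float64(-331.9)], [np.float64(132.9), np.float64(136.8)], 88.9, 'n', 732, 'z', np.float64(10.2))
hub ([np.float64(492.7), np.float64(-345.4)], [np.float64(61.7), np.float64(38.8)], 38.5, 'n', 69, 'z', np.float64(41.0))
pin ([np.float64(497.7), np.float64(-350.6)], [np.float64(33.8), np.float64(66.4)], 0.2, 'n', 33, 'z', np.float64(34.2))
pad ([np.float64(515.1), np.float64(154.0)], [np.float64(100.3), np.float64(100.8)], 1.3, 'n', 727, 'z', np.float64(15.1))
gearbox ([np.float64(486.5), np.float6
[... 886 characters left out ...]
, [np.float64(39.6), np.float64(38.0)], 23.4, 'n', 39, 'z', np.float64(41.0))
pin ([np.float64(490.7), np.float64(-348.4)], [np.float64(68.2), np.float64(41.1)], 43.7, 'n', 42, 'z', np.float64(33.4))
pad ([np.float64(518.2), np.float64(158.2)], [np.float64(81.2), np.float64(86.1)], 74.2, 'n', 36, 'z', np.float64(14.0))
gearbox ([np.float64(487.1), np.float64(302.9)], [np.float64(100.4), np.float64(119.7)], 10.1, 'n', 658, 'z', np.float64(55.7))
spindle ([np.float64(491.5), np.float64(292.2)], [np.float64(12.4), np.float64(20.7)], 42.2, 'n', 42, 'z', np.float64(96.1))
plate ([np.float64(501.4), np.float64(222.3)], [np.float64(154.7), np.float64(280.9)], 11.1, 'n', 1882, 'z', np.float64(11.9))
```

View pics/top_crop.png

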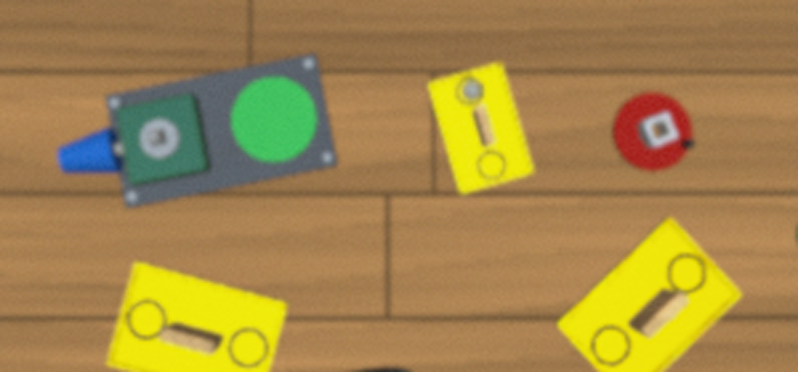

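The crop shows the wheel hub at (658,130) turned about 23° with its pin at (688,143). The tray ball is at the upper pocket (470,90), and the winder is yawed about 11°. All three are close to the present tool yaw of 17.5°, so I'll go above the wheel.

Call:
hand_motion(ticks="0.039 -0.008 0 0\n0.078 -0.016 0 0\n0.116 -0.024 0 0\n0.154 -0.032 0 0\n0.193 -0.04 0 0\n0.23 -0.048 0 0\n0.268 -0.056 0 0\n0.306 -0.064 0 0")

```text
time_s: 0.77
tool_pos: [0.439, -0.3703, 0.205]
ee_rot: [0.988, 0.152, -0.0, -0.0]
contact_force: [0.6, -0.5, -0.0]
gripper_width: 0.0938
grasp_force: 0.0
```

Call:
hand_motion(ticks="0.034 -0.007 0.01 0\n0.067 -0.014 0.02 0.09\n0.067 -0.014 0.02 0.09\n0.067 -0.014 0.02 0.09")

```text
time_s: 1.1
tool_pos: [0.498, -0.3367, 0.1835]
ee_rot: [0.994, 0.109, -0.001, -0.001]
contact_force: [-0.8, -1.7, -0.0]
gripper_width: 0.0938
grasp_force: 0.0
```

Run:
```python
from h import *
import pickle
c=cam('wrist'); save(c,'w1.png'); pickle.dump(c,open('w1.pkl','wb')); print(-c['R'].T@c['t'], arm.sense()['ee_rot'])
```

```text
[ 0.57660276 -0.31778058  0.36216187] [ 9.94130548e-01  1.08180963e-01 -1.04661361e-03 -4.87672192e-04]
```

View pics/w1.png

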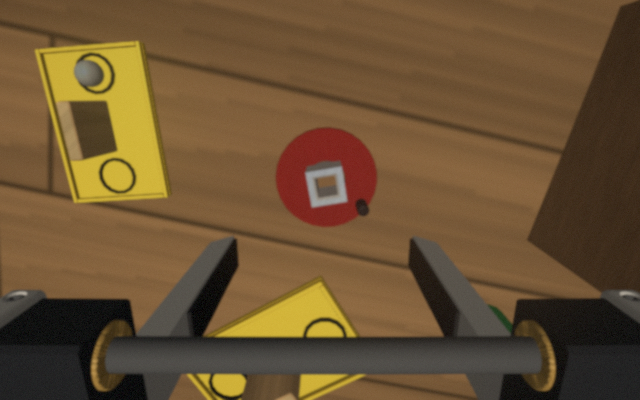

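The wrist view shows the hub top at (326,186) and the pin at (362,207). The small tray is at upper left with the ball in its upper pocket (90,70). Next I'll measure the hub pose.

Run:
```python
from m import *
c=pickle.load(open('w1.pkl','rb')); W=cloud(c)
h=cv2.cvtColor(c['color'],cv2.COLOR_RGB2HSV)
b=(.42,.58,-.42,-.25)
red=seg(c,W,(0,150,60),(8,255,255),b)|seg(c,W,(172,150,60),(180,255,255),b)
disc=cv2.morphologyEx(red.astype(np.uint8),cv2.MORPH_CLOSE,np.ones((9,9)))
u=np.argwhere(disc)[:,::-1].astype(np.float32); (e,ax,an)=cv2.fitEllipse(cv2.convexHull(u)); print('ellipse px',e,ax)
def proj(px,z):
    p=cv2.undistortPoints(np.array(px,float).reshape(-1,1,2),c['K'],c['D']).reshape(-1,2)
    d=np.c_[p,np.ones(len(p))]@c['R']; o=-c['R'].T@c['t']; return o+d*((z-o[2])/d[:,2])[:,None]
print('rim centre',proj(e,.01))
R=proj(cv2.convexHull(u).reshape(-1,2),.01); print('rim circ',cv2.minEnclosingCircle((R[:,:2]*1000).astype(np.float32)))
with np.errstate(invalid='ignore'): hub=seg(c,W,(0,0,130),(180,60,255),b)
n,l,s,_=cv2.connectedComponentsWithStats(hub.astype(np.uint8)); k=1+s[1:,4].argmax(); q=np.argwhere(l==k)[:,::-1]
H=proj(q,.042); print('hub',cv2.minAreaRect((H[:,:2]*1000).astype(np.float32)),np.nanmedian(W[l==k][:,2]))
P=W[seg(c,W,(0,0,0),(180,255,255),b,(.037,.05))]; print('hub depth',rect(P))
P=W[seg(c,W,(0,0,0),(180,255,60),b,(.02,.05))];print('pin',np.median(P,0) if len(P) else 0)
print('pin px',proj((362,206),.036))
```

```text
ellipse px (325.9031066894531, 176.9009552001953) (98.92394256591797, 100.88513946533203)
rim centre [[ 0.50236301 -0.33650378  0.01      ]]
rim circ ((500.4912414550781, -336.868408203125), 51.61042785644531)
hub ((499.89874267578125, -337.1674499511719), (34.02069091796875, 34.47919464111328), 22.108062744140625) 0.04135621407674823
hub depth ([np.float64(500.4), np.float64(-336.1)], [np.float64(34.3), np.float64(34.1)], 22.6, 'n', 942, 'z', np.float64(41.4))
pin [ 0.48607046 -0.37592525  0.0350227 ]
pin px [[ 0.48747484 -0.37526921  0.036     ]]
```

Create d.py:
```python
from h import *
import sys
from scipy.spatial.transform import Rotation as Ro
s=arm.sense(); R=Ro.from_quat(s['ee_rot']).as_matrix(); p=s['tool_pos']
yaw=np.degrees(np.arctan2(R[1,0],R[0,0])); tilt=np.degrees(np.arccos(-R[2,2]))
print('t',round(s['time_s'],2),'p',p.round(4),'yaw',yaw.round(2),'tilt',tilt.round(2),'F',s['contact_force'].round(1),'T',s['wrist_torque'].round(2),'w',round(s['gripper_width'],4),'g',round(float(s['grasp_force']),1))
if len(sys.argv)>1:
    a=[float(x) for x in sys.argv[1:]]
    d=R.T@(np.array(a[:3])-p); print('delta',d.round(4),'turn',np.radians(yaw-a[3]).round(4))
```

```bash
python3 d.py .5 -.3368 .016 22.3
```

```text
t 1.15 p [ 0.4972 -0.3379  0.1844] yaw 12.42 tilt 0.13 F [ 0.2 -1.   0.1] T [ 0.05  0.03 -0.04] w 0.0939 g 0.0
delta [ 0.0033 -0.0002  0.1684] turn -0.1724
```

Call:
hand_motion(ticks="0.003 0 0.03 -0.1\n0.003 0 0.06 -0.172\n0.003 0 0.09 -0.172\n0.003 0 0.1 -0.172\n0.003 0 0.1 -0.172", finger_gap=0.07)

```text
time_s: 1.57
tool_pos: [0.4974, -0.3372, 0.0821]
ee_rot: [0.982, 0.191, -0.002, -0.003]
contact_force: [-0.5, -0.3, 0.4]
gripper_width: 0.0704
grasp_force: 0.0
```

```bash
python3 d.py .5 -.3368 .016 22.3
```

```text
t 1.57 p [ 0.4974 -0.3372  0.0821] yaw 22.05 tilt 0.41 F [-0.5 -0.3  0.4] T [ 0.02  0.02 -0.01] w 0.0704 g 0.0
delta [0.0028 0.001  0.0661] turn -0.0043
```

Call:
hand_motion(ticks="0.001 0 0.03 0\n0.001 0 0.06 0\n0.001 0 0.066 0\n0.001 0 0.066 0\n0.001 0 0.066 0\n0.001 0 0.066 0")

```text
time_s: 2.07
tool_pos: [0.5028, -0.3389, 0.0228]
ee_rot: [0.981, 0.192, 0.002, 0.002]
contact_force: [0.2, -0.4, 0.3]
gripper_width: 0.0704
grasp_force: 0.0
```

```bash
python3 d.py .5 -.3368 .016 22.3
```

```text
t 2.07 p [ 0.5028 -0.3389  0.0228] yaw 22.14 tilt 0.3 F [ 0.2 -0.4  0.3] T [ 0.01  0.03 -0.01] w 0.0704 g 0.0
delta [-0.0018 -0.003   0.0067] turn -0.0027
```

Call:
hand_motion(ticks="0 0 0 0\n0 0 0 0\n0 0 0 0\n0 0 0 0")

```text
time_s: 2.4
tool_pos: [0.5017, -0.3375, 0.0202]
ee_rot: [0.981, 0.192, 0.0, 0.0]
contact_force: [0.4, 0.4, 0.2]
gripper_width: 0.0701
grasp_force: 0.0
```

```bash
python3 d.py .5 -.3368 .016 22.3
```

```text
t 2.4 p [ 0.5017 -0.3375  0.0202] yaw 22.17 tilt 0.07 F [0.4 0.4 0.2] T [ 0.04 -0.   -0.03] w 0.0701 g 0.0
delta [-0.0013 -0.0013  0.0042] turn -0.0023
```

Call:
hand_motion(ticks="-0.001 -0.001 0.003 -0.002\n-0.001 -0.001 0.003 -0.002\n-0.001 -0.001 0.003 -0.002\n-0.001 -0.001 0.003 -0.002")

```text
time_s: 2.73
tool_pos: [0.4999, -0.3366, 0.0162]
ee_rot: [0.981, 0.193, -0.0, -0.0]
contact_force: [-0.3, 0.1, -0.1]
gripper_width: 0.07
grasp_force: 0.0
```

```bash
python3 d.py .5 -.3368 .016 22.3
```

```text
t 2.73 p [ 0.4999 -0.3366  0.0162] yaw 22.28 tilt 0.03 F [-0.3  0.1 -0.1] T [ 0.02  0.01 -0.05] w 0.07 g 0.0
delta [0.0001 0.0002 0.0002] turn -0.0004
```

Call:
hand_motion(ticks="0 0 0 0\n0 0 0 0\n0 0 0 0\n0 0 0 0\n0 0 0 0\n0 0 0 0\n0 0 0 0\n0 0 0 0", finger_gap=0.02)

```text
time_s: 3.4
tool_pos: [0.5002, -0.337, 0.0166]
ee_rot: [0.981, 0.193, 0.0, 0.0]
contact_force: [1.4, -0.7, -0.9]
gripper_width: 0.0339
grasp_force: 30.0
```

```bash
python3 d.py
```

```text
t 3.4 p [ 0.5002 -0.337   0.0166] yaw 22.27 tilt 0.04 F [ 1.4 -0.7 -0.9] T [-0.11 -0.09  0.03] w 0.0339 g 30.0
```

Call:
hand_motion(ticks="0 0 -0.01 0\n0 0 -0.04 0\n0 0 -0.08 0\n0 0 -0.12 0\n0 0 -0.15 0\n0 0 -0.17 0\n0 0 -0.18 0\n0 0 -0.18 0")

```text
time_s: 4.07
tool_pos: [0.5009, -0.3374, 0.1998]
ee_rot: [0.981, 0.193, 0.002, 0.002]
contact_force: [-0.0, -0.4, -2.3]
gripper_width: 0.0336
grasp_force: 30.0
```

```bash
python3 d.py .39 .27 .2 11.1
```

```text
t 4.07 p [ 0.5009 -0.3374  0.1998] yaw 22.28 tilt 0.31 F [-0.  -0.4 -2.3] T [-0.01 -0.01 -0.03] w 0.0336 g 30.0
delta [ 0.1277 -0.6041 -0.0027] turn 0.1952
```

Call:
hand_motion(ticks="0.004 -0.02 0 0\n0.012 -0.056 0 0\n0.02 -0.095 0 0\n0.028 -0.133 0 0\n0.036 -0.17 0 0\n0.044 -0.208 0 0\n0.052 -0.246 0 0\n0.06 -0.284 0 0")

```text
time_s: 4.73
tool_pos: [0.4457, -0.0492, 0.1936]
ee_rot: [0.981, 0.193, -0.002, -0.001]
contact_force: [0.9, 0.2, -2.6]
gripper_width: 0.0338
grasp_force: 30.0
```

Call:
hand_motion(ticks="0.008 -0.038 0 0.04\n0.016 -0.076 0 0.08\n0.024 -0.114 0 0.12\n0.032 -0.152 0 0.16\n0.04 -0.19 0 0.195\n0.048 -0.228 0 0.195\n0.056 -0.266 0 0.195\n0.062 -0.295 0 0.195")

```text
time_s: 5.4
tool_pos: [0.3909, 0.2474, 0.1937]
ee_rot: [0.995, 0.098, -0.002, 0.0]
contact_force: [1.1, -0.1, -2.4]
gripper_width: 0.0335
grasp_force: 30.0
```

Call:
hand_motion(ticks="0 0 0 0\n0 0 0 0\n0 0 0 0\n0 0 0 0")

```text
time_s: 5.73
tool_pos: [0.3932, 0.244, 0.1953]
ee_rot: [0.995, 0.096, -0.001, 0.001]
contact_force: [-0.6, -0.2, -2.3]
gripper_width: 0.0335
grasp_force: 30.0
```

```bash
python3 d.py .39 .27 .2 11.1
```

```text
t 5.73 p [0.3932 0.244  0.1953] yaw 11.02 tilt 0.14 F [-0.6 -0.2 -2.3] T [-0.02  0.03 -0.03] w 0.0335 g 30.0
delta [ 0.0018 -0.0261 -0.0048] turn -0.0015
```

Run:
```python
from h import *
import pickle
c=cam('wrist'); save(c,'w2.png'); pickle.dump(c,open('w2.pkl','wb')); print(-c['R'].T@c['t'])
```

```text
[0.47205368 0.26148263 0.3739927 ]
```

View pics/w2.png

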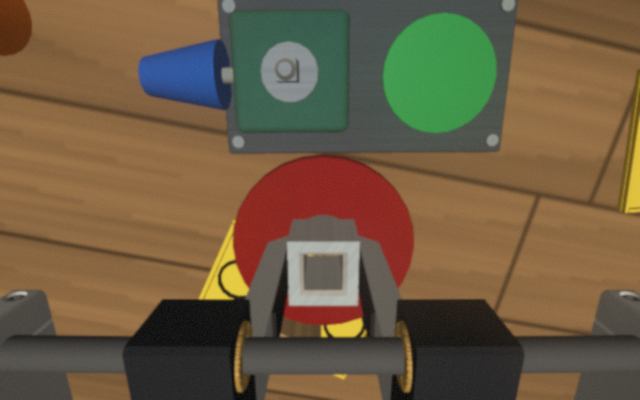

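The wrist view shows the spindle tip at (287,68), the collar centre at (289,72), the gearbox at (290,70), and the pad at (440,73). The held wheel's hub hole is at (324,272). Now I'll measure all of these.

Create w2.py:
```python
from m import *
c=pickle.load(open('w2.pkl','rb')); W=cloud(c)
def proj(px,z):
    p=cv2.undistortPoints(np.array(px,float).reshape(-1,1,2),c['K'],c['D']).reshape(-1,2)
    d=np.c_[p,np.ones(len(p))]@c['R']; o=-c['R'].T@c['t']; return o+d*((z-o[2])/d[:,2])[:,None]
A=(0,0,0);B=(180,255,255)
def pr(n,lo,hi,box,zr,z):
    s=seg(c,W,lo,hi,box,zr).astype(np.uint8)
    k,l,st,_=cv2.connectedComponentsWithStats(s); k=1+st[1:,4].argmax(); q=np.argwhere(l==k)[:,::-1]
    H=proj(q,z)[:,:2]*1000; print(n,cv2.minAreaRect(H.astype(np.float32)),cv2.minEnclosingCircle(H.astype(np.float32)),'z',np.nanmedian(W[l==k][:,2]).round(4),len(q))
sb=(.41,.56,.22,.36)
pr('gearbox',(60,40,20),(95,255,150),sb,(.045,.0605),.057)
pr('collar',A,(180,60,255),sb,(.0605,.07),.065)
pr('spindle tip',A,B,sb,(.098,.108),.103)
pr('pad',(45,120,60),(80,255,255),(.43,.6,.08,.23),(.005,.025),.015)
P=W[seg(c,W,A,B,sb,(.0985,.108))]; print('tip depth',P.mean(0).round(4))
for n,u in dict(tl=(229,5),tr=(508,5),bl=(238,142),br=(492,140)).items(): print('bolt',n,proj(u,.012).round(4),W[u[1],u[0]].round(4))
# held wheel: hub top
h=cv2.cvtColor(c['color'],cv2.COLOR_RGB2HSV); m=np.zeros((400,640),np.uint8); m[235:310,280:368]=(cv2.inRange(h,(0,0,140),(180,60,255))[235:310,280:368]>0)
q=np.argwhere(m)[:,::-1]; z=np.nanmedian(W[m>0][:,2]); print('hubtop z',z); H=proj(q,z)[:,:2]*1000; print('hub',cv2.minAreaRect(H.astype(np.float32)))
Q=W[seg(c,W,(0,150,60),(8,255,255),(.3,.5,.15,.35),(.1,.2))]; A_=np.c_[Q[:,:2],np.ones(len(Q))]; print('rim plane',np.linalg.lstsq(A_,Q[:,2],rcond=None)[0].round(4),Q[:,2].mean())
```

```bash
python3 w2.py; python3 d.py
```

```text
gearbox ((487.2635803222656, 291.9122314453125), (97.63424682617188, 97.51384735107422), 11.588462829589844) ((487.25140380859375, 292.01611328125), 66.15614318847656) z 0.0565 11170
collar ((487.74102783203125, 292.3227844238281), (46.44401550292969, 46.89240646362305), 54.499610900878906) ((487.4208984375, 292.2561950683594), 23.987154006958008) z 0.0647 2124
spindle tip ((486.9382019042969, 291.3919372558594), (14.404085159301758, 13.66503620147705), 8.973895072937012) ((487.1595153808594, 291.3031311035156), 7.418896675109863) z 0.102 321
pad ((515.183349609375, 155.8040313720703), (108.41398620605469, 108.00822448730469), 18.179594039916992) ((515.2805786132812, 155.705810546875), 54.6036491394043) z 0.0148 10524
tip depth [0.4873 0.2917 0.1017]
bolt tl [[0.5377 0.3618 0.012 ]] [0.5368 0.3604 0.017 ]
bolt tr [[0.5876 0.1085 0.012 ]] [0.586  0.1106 0.0169]
bolt bl [[0.4143 0.3375 0.012 ]] [0.415  0.3366 0.0167]
bolt br [[0.4656 0.0842 0.012 ]] [0.4657 0.0854 0.0144]
hubtop z 0.22019844771489727
hub ((392.6045837402344, 245.90255737304688), (34.10029983520508, 34.046058654785156), 10.905145645141602)
rim plane [-0.0039 -0.0019  0.1903] 0.18824288790389343
t 5.78 p [0.3934 0.244  0.1957] yaw 10.99 tilt 0.1 F [-0.3 -0.4 -2.9] T [ 0.08 -0.04  0.03] w 0.0341 g 30.0
```

```bash
python3 d.py .488 .2905 .14 11.6
```

```text
t 5.78 p [0.3934 0.244  0.1957] yaw 10.99 tilt 0.1 F [-0.3 -0.4 -2.9] T [ 0.08 -0.04  0.03] w 0.0341 g 30.0
delta [ 0.1018 -0.0277  0.0555] turn -0.0107
```

Call:
hand_motion(ticks="0.03 -0.008 0 -0.01\n0.06 -0.016 0 -0.01\n0.085 -0.023 0.01 -0.01\n0.1 -0.027 0.025 -0.01\n0.102 -0.028 0.045 -0.01\n0.102 -0.028 0.055 -0.01\n0.102 -0.028 0.055 -0.01\n0.102 -0.028 0.055 -0.01")

```text
time_s: 6.45
tool_pos: [0.4877, 0.2913, 0.1409]
ee_rot: [0.995, 0.101, -0.001, 0.0]
contact_force: [-0.3, 0.7, -1.8]
gripper_width: 0.0337
grasp_force: 30.0
```

Call:
hand_motion(ticks="0 0 0 0\n0 0 0 0\n0 0 0 0\n0 0 0 0")

```text
time_s: 6.78
tool_pos: [0.4884, 0.2926, 0.1428]
ee_rot: [0.995, 0.102, 0.001, -0.0]
contact_force: [0.0, -0.2, -2.8]
gripper_width: 0.0333
grasp_force: 30.0
```

```bash
python3 d.py .488 .2905 .12 11.6
```

Run:
```python
from m import *
for n in('top','scene','wrist'):
    c=cam(n); pickle.dump(c,open(n+'3.pkl','wb'))
    i=c['color']
    if n=='scene': i=cv2.resize(i[180:300,300:460],None,fx=4,fy=4,interpolation=cv2.INTER_CUBIC); cv2.imwrite('pics/s3.png',i[:,:,::-1])
    if n=='wrist': save(c,'w3.png')
```

```text
t 6.78 p [0.4884 0.2926 0.1428] yaw 11.68 tilt 0.13 F [ 0.  -0.2 -2.8] T [0.02 0.03 0.06] w 0.0333 g 30.0
delta [-0.0009  0.002   0.0228] turn 0.0014
```

View pics/w3.png

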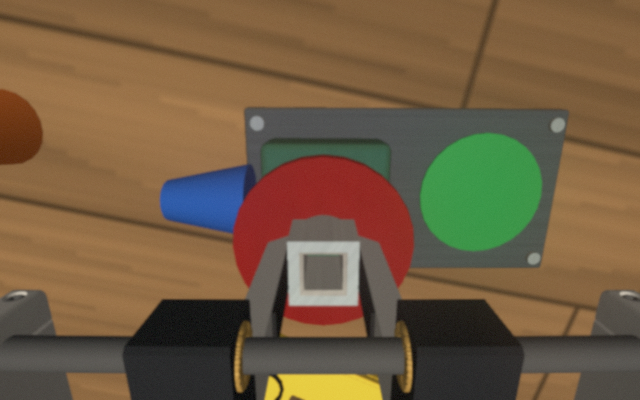

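The wheel is held over the gearbox, with the hub hole at (323,272), the pad at (481,192), and plate bolts at (257,123), (558,125) and (534,258). I'll use these to check the hub against the winder.

```bash
sed 's/w2.pkl/wrist3.pkl/;/gearbox/d;/collar/d;/spindle tip/d;/tip depth/d;/bolt/d;/rim plane/d' w2.py > w3.py
```

Add to w3.py:
```python
B=[proj(u,.012)[0][:2]*1000 for u in ((257,123),(558,125),(534,258))]; print(B)
```

```bash
python3 w3.py
```

```text
pad ((515.6041259765625, 155.72735595703125), (108.67176818847656, 108.02535247802734), 54.297882080078125) ((515.5064697265625, 155.75772094726562), 54.536643981933594) z 0.0147 11053
hubtop z 0.16713604591357306
hub ((487.57415771484375, 294.331298828125), (34.0418701171875, 34.081417083740234), 11.616605758666992)
[array([536.50526468, 361.85778066]), array([587.66036558, 107.68411239]), array([465.07510093,  82.96738851])]
```

Call:
hand_motion(ticks="-0.0005 0.002 0.01 0\n-0.0005 0.002 0.022 0\n-0.0005 0.002 0.022 0\n-0.0005 0.002 0.022 0\n-0.0005 0.002 0.022 0")

```text
time_s: 7.35
tool_pos: [0.4878, 0.2902, 0.1187]
ee_rot: [0.995, 0.102, -0.001, 0.0]
contact_force: [0.9, 1.0, -2.6]
gripper_width: 0.0337
grasp_force: 30.0
```

```bash
python3 d.py .488 .2905 .113 11.6
```

```text
t 7.35 p [0.4878 0.2902 0.1187] yaw 11.67 tilt 0.07 F [ 0.9  1.  -2.6] T [0.04 0.03 0.03] w 0.0337 g 30.0
delta [ 0.0003 -0.0002  0.0057] turn 0.0013
```

Underside now at 0.102; descend in small steps, watching force.

Call:
hand_motion(ticks="0 0 0.003 0\n0 0 0.006 0\n0 0 0.006 0\n0 0 0.006 0")

```text
time_s: 7.68
tool_pos: [0.4879, 0.2903, 0.1133]
ee_rot: [0.995, 0.102, -0.0, 0.0]
contact_force: [-0.1, 0.4, -2.4]
gripper_width: 0.034
grasp_force: 30.0
```

```bash
python3 d.py .488 .2905 .108 11.6
```

```text
t 7.68 p [0.4879 0.2903 0.1133] yaw 11.68 tilt 0.02 F [-0.1  0.4 -2.4] T [-0.03 -0.01  0.03] w 0.034 g 30.0
delta [ 0.0001 -0.0002  0.0053] turn 0.0014
```

Call:
hand_motion(ticks="0 0 0.003 0\n0 0 0.005 0\n0 0 0.005 0\n0 0 0.005 0")

```text
time_s: 8.02
tool_pos: [0.4879, 0.2902, 0.1081]
ee_rot: [0.995, 0.102, -0.0, 0.0]
contact_force: [0.1, 0.3, -2.6]
gripper_width: 0.0336
grasp_force: 30.0
```

```bash
python3 d.py .488 .2905 .102 11.6
```

```text
t 8.02 p [0.4879 0.2902 0.1081] yaw 11.68 tilt 0.03 F [ 0.1  0.3 -2.6] T [0.02 0.06 0.05] w 0.0336 g 30.0
delta [ 0.0002 -0.0002  0.0061] turn 0.0013
```

Call:
hand_motion(ticks="0 0 0.004 0\n0 0 0.008 0\n0 0 0.008 0\n0 0 0.008 0")

```text
time_s: 8.35
tool_pos: [0.4876, 0.2901, 0.0998]
ee_rot: [0.995, 0.102, -0.001, 0.0]
contact_force: [0.0, 0.4, -2.6]
gripper_width: 0.0337
grasp_force: 30.0
```

```bash
python3 d.py .488 .2905 .092 11.6
```

```text
t 8.35 p [0.4876 0.2901 0.0998] yaw 11.68 tilt 0.08 F [ 0.   0.4 -2.6] T [ 0.04 -0.09  0.03] w 0.0337 g 30.0
delta [ 0.0005 -0.0003  0.0078] turn 0.0013
```

Call:
hand_motion(ticks="0 0 0.004 0\n0 0 0.008 0\n0 0 0.012 0\n0 0 0.012 0\n0 0 0.012 0")

```text
time_s: 8.77
tool_pos: [0.4877, 0.2902, 0.0878]
ee_rot: [0.995, 0.102, -0.001, 0.0]
contact_force: [0.4, -0.7, -2.4]
gripper_width: 0.034
grasp_force: 30.0
```

```bash
python3 d.py .488 .2905 .081 11.6
```

```text
t 8.77 p [0.4877 0.2902 0.0878] yaw 11.68 tilt 0.07 F [ 0.4 -0.7 -2.4] T [ 0.  0. -0.] w 0.034 g 30.0
delta [ 0.0004 -0.0003  0.0068] turn 0.0013
```

Call:
hand_motion(ticks="0 0 0.003 0\n0 0 0.005 0\n0 0 0.005 0\n0 0 0.005 0")

```text
time_s: 9.1
tool_pos: [0.4879, 0.2903, 0.0833]
ee_rot: [0.995, 0.102, -0.0, 0.0]
contact_force: [-0.2, -0.6, -3.2]
gripper_width: 0.0338
grasp_force: 30.0
```

```bash
python3 d.py
```

```text
t 9.1 p [0.4879 0.2903 0.0833] yaw 11.68 tilt 0.02 F [-0.2 -0.6 -3.2] T [0.04 0.03 0.04] w 0.0338 g 30.0
```

Call:
hand_motion(ticks="0 0 0.002 0\n0 0 0.003 0\n0 0 0.003 0\n0 0 0.003 0")

```text
time_s: 9.43
tool_pos: [0.4885, 0.2906, 0.0816]
ee_rot: [0.995, 0.102, 0.001, -0.0]
contact_force: [0.1, 0.7, 1.4]
gripper_width: 0.0339
grasp_force: 30.0
```

```bash
python3 d.py
```

```text
t 9.43 p [0.4885 0.2906 0.0816] yaw 11.68 tilt 0.1 F [0.1 0.7 1.4] T [-0.1   0.16  0.02] w 0.0339 g 30.0
```

Call:
hand_motion(ticks="0 0 0.001 0\n0 0 0.002 0\n0 0 0.002 0")

```text
time_s: 9.68
tool_pos: [0.4886, 0.2906, 0.0815]
ee_rot: [0.995, 0.102, 0.001, -0.0]
contact_force: [-3.7, -1.5, 10.5]
gripper_width: 0.0334
grasp_force: 30.0
```

```bash
python3 d.py
```

```text
t 9.68 p [0.4886 0.2906 0.0815] yaw 11.68 tilt 0.14 F [-3.7 -1.5 10.5] T [-0.42  0.71  0.04] w 0.0334 g 30.0
```

Call:
hand_motion(ticks="0 0 -0.002 0\n0 0 -0.002 0\n0 0 -0.002 0\n0 0 -0.002 0\n0 0 -0.002 0", finger_gap=0.06)

```text
time_s: 10.1
tool_pos: [0.4878, 0.2902, 0.0798]
ee_rot: [0.995, 0.102, -0.0, 0.0]
contact_force: [0.6, 0.1, -0.4]
gripper_width: 0.0597
grasp_force: 0.0
```

```bash
python3 d.py
```

```text
t 10.1 p [0.4878 0.2902 0.0798] yaw 11.67 tilt 0.06 F [ 0.6  0.1 -0.4] T [ 0.    0.02 -0.04] w 0.0597 g 0.0
```

Call:
hand_motion(ticks="0 0 -0.02 0\n0 0 -0.05 0\n0 0 -0.09 0\n0 0 -0.12 0\n-0.02 0.01 -0.14 0\n-0.05 0.03 -0.14 0\n-0.06 0.05 -0.14 0\n-0.06 0.05 -0.14 0", finger_gap=0.08)

```text
time_s: 10.77
tool_pos: [0.4385, 0.2269, 0.2215]
ee_rot: [0.995, 0.101, 0.001, 0.001]
contact_force: [0.6, -0.1, -1.3]
gripper_width: 0.08
grasp_force: 0.0
```

```bash
python3 d.py
```

Run:
```python
from h import *
import pickle
c=cam('wrist'); save(c,'w4.png'); pickle.dump(c,open('w4.pkl','wb'))
```

```bash
sed 's/w2.pkl/w4.pkl/;/^pr(/d;/bolt/d;/tip depth/d;/held/,$d' w2.py > w4.py
```

Add to w4.py:
```python
b=(.42,.56,.22,.36)
Q=W[seg(c,W,(0,150,60),(8,255,255),b,(.05,.2))]; M=np.c_[Q[:,:2]-Q[:,:2].mean(0),np.ones(len(Q))]; print('rim top plane',np.linalg.lstsq(M,Q[:,2],rcond=None)[0].round(4))
print('hub top',rect(W[seg(c,W,A,(180,70,255),b,(.1,.12))]))
```

```bash
python3 w4.py
```

```text
t 10.77 p [0.4385 0.2269 0.2215] yaw 11.56 tilt 0.12 F [ 0.6 -0.1 -1.3] T [ 0.01  0.01 -0.04] w 0.08 g 0.0
rim top plane [-0.0006 -0.0028  0.0747]
hub top ([np.float64(480.8), np.float64(281.2)], [np.float64(51.1), np.float64(52.5)], 11.4, 'n', 1501, 'z', np.float64(106.3))
```

View pics/w4.png

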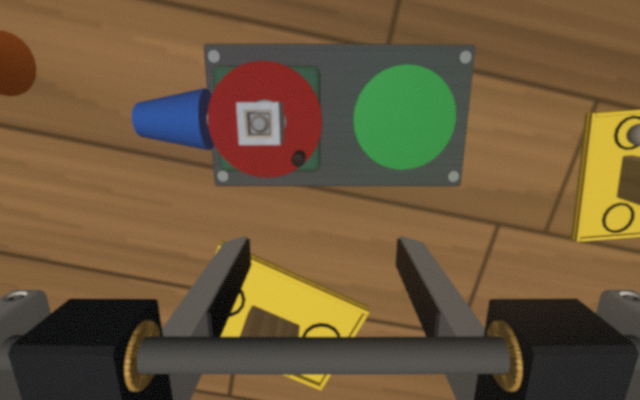

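The wheel is seated: the spindle shows in the hub hole at (260,122), the rim top is level at 74.7 mm (75 expected), and the gripper has released it. On to the tray.

```bash
python3 d.py .46 -.113 .2 16
```

```text
t 10.82 p [0.4391 0.2283 0.2209] yaw 11.57 tilt 0.08 F [ 0.8  0.7 -0.6] T [ 0.05  0.03 -0.01] w 0.0802 g 0.0
delta [-0.0481  0.3386  0.0208] turn -0.0772
```

Call:
hand_motion(ticks="-0.006 0.04 0 0\n-0.012 0.08 0 -0.03\n-0.018 0.12 0 -0.05\n-0.024 0.16 0 -0.077\n-0.03 0.2 0 -0.077\n-0.036 0.24 0.01 -0.077\n-0.042 0.28 0.01 -0.077\n-0.048 0.32 0.02 -0.077")

```text
time_s: 11.48
tool_pos: [0.4585, -0.0956, 0.2012]
ee_rot: [0.99, 0.14, 0.001, 0.0]
contact_force: [1.0, -0.4, 0.7]
gripper_width: 0.0798
grasp_force: 0.0
```

Call:
hand_motion(ticks="0 0.018 0 0\n0 0.018 0 0\n0 0.018 0 0\n0 0.018 0 0\n0 0.018 0 0\n0 0.018 0 0")

```text
time_s: 11.98
tool_pos: [0.4624, -0.1098, 0.2007]
ee_rot: [0.99, 0.141, 0.0, -0.0]
contact_force: [-0.2, 0.5, 0.5]
gripper_width: 0.0804
grasp_force: 0.0
```

```bash
python3 d.py
```

Run:
```python
from h import *
import pickle
c=cam('wrist'); save(c,'w5.png'); pickle.dump(c,open('w5.pkl','wb'))
```

```bash
sed 's/w4.pkl/w5.pkl/;/^b=/,$d' w4.py > w5.py
```

Add to w5.py:
```python
b=(.38,.62,-.22,-.01)
pr('fin',A,B,b,(.054,.07),.062)
pr('plate',(20,100,60),(36,255,255),b,(-.01,.02),.009)
pr('ball',A,B,(.52,.6,-.14,-.06),(.022,.045),.024)
print('fin depth',rect(W[seg(c,W,A,B,b,(.056,.07))]))
```

```bash
python3 w5.py
```

```text
t 11.98 p [ 0.4624 -0.1098  0.2007] yaw 16.23 tilt 0.03 F [-0.2  0.5  0.5] T [ 0.04 -0.01  0.01] w 0.0804 g 0.0
fin ((504.8617248535156, -111.9786605834961), (48.18724822998047, 11.563485145568848), 16.656171798706055) ((504.8176574707031, -111.69947052001953), 24.496370315551758) z 0.0615 729
plate ((504.773193359375, -112.08348083496094), (154.18704223632812, 103.97837829589844), 16.160795211791992) ((504.6507873535156, -112.77400207519531), 90.42692565917969) z 0.0059 13411
ball ((551.8980102539062, -99.29877471923828), (21.411457061767578, 21.483013153076172), 80.9420166015625) ((552.1515502929688, -99.33223724365234), 11.262811660766602) z 0.0267 430
fin depth ([np.float64(504.7), np.float64(-112.1)], [np.float64(48.6), np.float64(11.7)], 16.6, 'n', 729, 'z', np.float64(61.5))
```

View pics/w5.png

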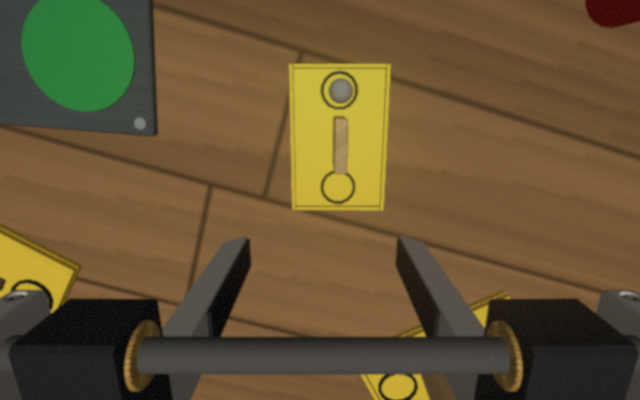

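The small tray fin is at (340,145), the ball is centred in its pocket at (341,90), and the tray is square with the tool. I'll grip the fin 9 mm toward the ball, under the centre of mass.

```bash
python3 d.py .5134 -.1094 .021 16.5
```

```text
t 12.03 p [ 0.4624 -0.1099  0.2008] yaw 16.22 tilt 0.04 F [ 0.2 -0.3 -0.1] T [0.   0.06 0.01] w 0.0804 g 0.0
delta [0.049  0.0137 0.1798] turn -0.0049
```

Call:
hand_motion(ticks="0.025 -0.006 0.02 0\n0.05 -0.0125 0.05 -0.005\n0.052 -0.0125 0.08 -0.005\n0.052 -0.0125 0.1 -0.005\n0.052 -0.0125 0.11 -0.005\n0.052 -0.0125 0.11 -0.005\n0.052 -0.0125 0.11 -0.005\n0.052 -0.0125 0.11 -0.005", finger_gap=0.05)

```text
time_s: 12.7
tool_pos: [0.5098, -0.085, 0.0926]
ee_rot: [0.99, 0.142, 0.002, 0.001]
contact_force: [-0.9, 0.2, 0.9]
gripper_width: 0.05
grasp_force: 0.0
```

```bash
python3 d.py .5134 -.1094 .021 16.5
```

```text
t 12.7 p [ 0.5098 -0.085   0.0926] yaw 16.38 tilt 0.22 F [-0.9  0.2  0.9] T [-0.02  0.02  0.01] w 0.05 g 0.0
delta [-0.0037  0.0243  0.0716] turn -0.002
```

I typed the y shift with the wrong sign. The tips are still well above the fin, so I'll correct it before going down.

Call:
hand_motion(ticks="-0.003 0.012 0 0\n-0.003 0.0243 0 0\n-0.003 0.0243 0 0\n-0.003 0.0243 0 0\n-0.003 0.0243 0 0\n-0.003 0.0243 0 0\n-0.003 0.0243 0 0")

```text
time_s: 13.28
tool_pos: [0.5125, -0.1088, 0.0904]
ee_rot: [0.99, 0.142, -0.0, -0.0]
contact_force: [0.0, 0.0, 0.0]
gripper_width: 0.0499
grasp_force: 0.0
```

```bash
python3 d.py .5134 -.1094 .021 16.5
```

```text
t 13.28 p [ 0.5125 -0.1088  0.0904] yaw 16.38 tilt 0.01 F [0. 0. 0.] T [-0.01  0.03  0.01] w 0.0499 g 0.0
delta [0.0007 0.0009 0.0694] turn -0.0021
```

Call:
hand_motion(ticks="0.0005 0.0008 0.02 -0.002\n0.0005 0.0008 0.04 -0.002\n0.0005 0.0008 0.055 -0.002\n0.0005 0.0008 0.065 -0.002\n0.0005 0.0008 0.069 -0.002\n0.0005 0.0008 0.069 -0.002\n0.0005 0.0008 0.069 -0.002\n0.0005 0.0008 0.069 -0.002")

```text
time_s: 13.95
tool_pos: [0.5143, -0.1098, 0.0227]
ee_rot: [0.99, 0.143, 0.001, 0.001]
contact_force: [0.2, 0.1, -0.4]
gripper_width: 0.0499
grasp_force: 0.0
```

Call:
hand_motion(ticks="0 0 0 0\n0 0 0 0\n0 0 0 0")

```text
time_s: 14.2
tool_pos: [0.5138, -0.1097, 0.0222]
ee_rot: [0.99, 0.143, 0.001, 0.0]
contact_force: [-0.0, 0.1, -0.6]
gripper_width: 0.0502
grasp_force: 0.0
```

```bash
python3 d.py .5134 -.1094 .021 16.5
```

```text
t 14.2 p [ 0.5138 -0.1097  0.0222] yaw 16.49 tilt 0.08 F [-0.   0.1 -0.6] T [-0.01  0.   -0.01] w 0.0502 g 0.0
delta [-0.0003 -0.0004  0.0012] turn -0.0002
```

Call:
hand_motion(ticks="0 0 0 0\n0 0 0 0\n0 0 0 0\n0 0 0 0", finger_gap=0.016)

```text
time_s: 14.53
tool_pos: [0.5133, -0.1096, 0.0215]
ee_rot: [0.99, 0.143, -0.0, 0.0]
contact_force: [-0.0, -0.6, 0.2]
gripper_width: 0.0266
grasp_force: 0.0
```

Call:
hand_motion(ticks="0 0 0 0\n0 0 0 0\n0 0 0 0\n0 0 0 0\n0 0 0 0", finger_gap=0.005)

```text
time_s: 14.95
tool_pos: [0.5134, -0.1098, 0.0214]
ee_rot: [0.99, 0.143, 0.0, 0.0]
contact_force: [0.3, -1.3, -1.2]
gripper_width: 0.0117
grasp_force: 30.0
```

Call:
hand_motion(ticks="0 0 -0.002 0\n0 0 -0.005 0\n0 0 -0.009 0\n0 0 -0.014 0\n0 0 -0.019 0\n0 0 -0.022 0\n0 0 -0.024 0\n0 0 -0.024 0")

```text
time_s: 15.62
tool_pos: [0.5138, -0.1097, 0.0463]
ee_rot: [0.99, 0.143, 0.001, 0.0]
contact_force: [-0.4, 0.5, -3.7]
gripper_width: 0.0119
grasp_force: 30.0
```

```bash
python3 d.py
```

```text
t 15.62 p [ 0.5138 -0.1097  0.0463] yaw 16.49 tilt 0.09 F [-0.4  0.5 -3.7] T [-0.04 -0.03  0.02] w 0.0119 g 30.0
```

Call:
hand_motion(ticks="0 0 -0.003 0\n0 0 -0.01 0\n0 0 -0.021 0\n0 0 -0.036 0\n0 0 -0.053 0\n0 0 -0.068 0\n0 0 -0.079 0\n0 0 -0.086 0")

```text
time_s: 16.28
tool_pos: [0.5143, -0.1098, 0.1341]
ee_rot: [0.99, 0.143, 0.002, 0.001]
contact_force: [0.6, -0.2, -2.9]
gripper_width: 0.0118
grasp_force: 30.0
```

Call:
hand_motion(ticks="0 0 -0.003 0\n0 0 -0.004 0\n0 0 -0.004 0\n0 0 -0.004 0")

```text
time_s: 16.62
tool_pos: [0.5127, -0.1093, 0.1344]
ee_rot: [0.99, 0.143, -0.001, -0.0]
contact_force: [0.0, 0.5, -3.0]
gripper_width: 0.0117
grasp_force: 30.0
```

```bash
python3 d.py .5238 .1575 .1365 16.5
```

Run:
```python
from h import *
import pickle
c=cam('wrist'); save(c,'w6.png'); pickle.dump(c,open('w6.pkl','wb'))
```

```text
t 16.62 p [ 0.5127 -0.1093  0.1344] yaw 16.49 tilt 0.11 F [ 0.   0.5 -3. ] T [ 0.   -0.02  0.01] w 0.0117 g 30.0
delta [ 0.0864 -0.2527 -0.002 ] turn -0.0002
```

View pics/w6.png

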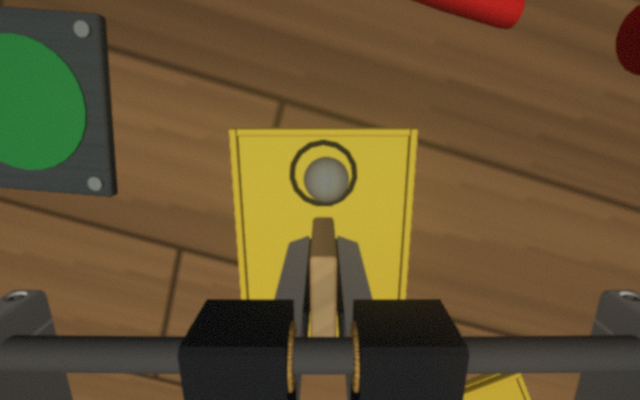

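The tray is held level, with the ball in its pocket at (325,180) inside the ring at (323,173). Next comes a gentle carry.

Call:
hand_motion(ticks="0.001 -0.003 0 0\n0.003 -0.008 -0.0005 0\n0.006 -0.016 -0.001 0\n0.01 -0.027 -0.0015 0\n0.014 -0.041 -0.002 0\n0.019 -0.056 -0.002 0\n0.025 -0.072 -0.002 0\n0.03 -0.088 -0.002 0")

```text
time_s: 17.33
tool_pos: [0.5171, -0.0147, 0.1376]
ee_rot: [0.99, 0.144, 0.0, -0.0]
contact_force: [0.1, 0.3, -3.5]
gripper_width: 0.0117
grasp_force: 30.0
```

Call:
hand_motion(ticks="0.0055 -0.016 0 0\n0.011 -0.032 0 0\n0.0165 -0.048 0 0\n0.022 -0.064 0 0\n0.0275 -0.08 0 0\n0.033 -0.096 0 0\n0.038 -0.111 0 0\n0.0425 -0.124 0 0")

```text
time_s: 18.0
tool_pos: [0.5222, 0.1167, 0.1375]
ee_rot: [0.99, 0.144, 0.0, -0.0]
contact_force: [-0.4, -0.1, -2.5]
gripper_width: 0.0119
grasp_force: 30.0
```

Call:
hand_motion(ticks="0.004 -0.011 0 0\n0.0075 -0.02 0 0\n0.01 -0.027 0 0\n0.012 -0.032 0 0\n0.013 -0.035 0 0\n0.013 -0.036 0 0\n0.013 -0.036 0 0\n0.013 -0.036 0 0")

```text
time_s: 18.67
tool_pos: [0.5249, 0.1521, 0.1374]
ee_rot: [0.99, 0.143, -0.0, 0.0]
contact_force: [0.2, 0.5, -3.5]
gripper_width: 0.0119
grasp_force: 30.0
```

Call:
hand_motion(ticks="0 0 0 0\n0 0 0 0\n0 0 0 0\n0 0 0 0")

```text
time_s: 19.0
tool_pos: [0.525, 0.1523, 0.1375]
ee_rot: [0.99, 0.143, 0.0, 0.0]
contact_force: [0.4, -0.6, -2.8]
gripper_width: 0.0116
grasp_force: 30.0
```

```bash
python3 d.py .5238 .1575 .1365 16.5
```

```text
t 19.0 p [0.525  0.1523 0.1375] yaw 16.46 tilt 0.01 F [ 0.4 -0.6 -2.8] T [ 0.06  0.03 -0.02] w 0.0116 g 30.0
delta [ 0.0004 -0.0053  0.001 ] turn -0.0006
```

Run:
```python
from m import *
for n in('top','wrist','scene'):
    c=cam(n); pickle.dump(c,open(n+'7.pkl','wb')); W=cloud(c)
    save(c,n+'7.png')
    b=(.4,.65,.03,.28)
    s=seg(c,W,(22,100,70),(36,255,255),b,(.09,.15)); Q=W[s]
    print(n,'tray',rect(Q)); Q=Q[Q[:,2]<.126]; M=np.c_[Q[:,:2]-Q[:,:2].mean(0),np.ones(len(Q))]; print(np.linalg.lstsq(M,Q[:,2],rcond=None)[0].round(4))
    print('ball',rect(W[seg(c,W,(0,0,0),(180,80,255),(.53,.61,.12,.23),(.13,.16))]))
```

```bash
python3 d.py
```

```text
top tray ([np.float64(494.2), np.float64(144.1)], [np.float64(102.7), np.float64(100.5)], 16.6, 'n', 468, 'z', np.float64(122.8))
[-0.0031 -0.0014  0.1219]
ball ([np.float64(0.0), np.float64(0.0)], [np.float64(0.0), np.float64(0.0)], 0.0, 'n', 0, 'z', np.float64(nan))
wrist tray ([np.float64(524.2), np.float64(154.1)], [np.float64(132.0), np.float64(99.9)], 16.5, 'n', 23275, 'z', np.float64(121.9))
[0.0031 0.0006 0.1218]
ball ([np.float64(552.6), np.float64(162.3)], [np.float64(42.0), np.float64(32.3)], 18.5, 'n', 1838, 'z', np.float64(143.5))
scene tray ([np.float64(514.2), np.float64(151.0)], [np.float64(152.9), np.float64(101.6)], 16.8, 'n', 848, 'z', np.float64(121.9))
[-0.0033 -0.0005  0.1217]
ball ([np.float64(552.1), np.float64(156.0)], [np.float64(41.1), np.float64(29.6)], 12.0, 'n', 52, 'z', np.float64(142.1))
t 19.15 p [0.5249 0.1525 0.1375] yaw 16.48 tilt 0.01 F [-0.3  0.1 -2.6] T [ 0.01  0.03 -0.01] w 0.0119 g 30.0
  return _methods._mean(a, axis=axis, dtype=dtype,
  ret = ret.dtype.type(ret / rcount)
```

View pics/wrist7.png

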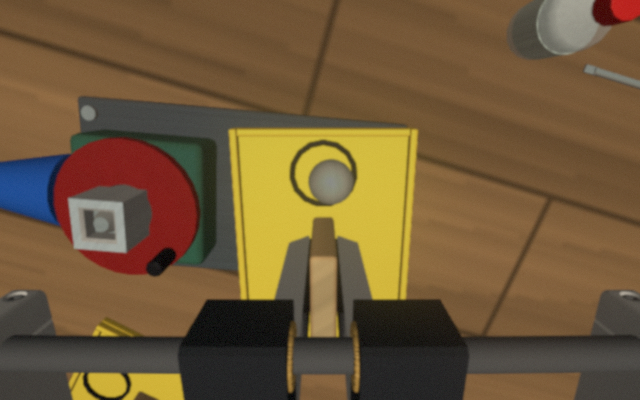

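The ball is still in its pocket (330,180), the tray is level with its underside at 0.116 m, and the wheel is seated. The tray centre is about 4 mm short in y, so I'll make a last small nudge and let it settle.

Call:
hand_motion(ticks="0 -0.001 0 0\n0 -0.002 0.0005 0\n0 -0.003 0.001 0\n0 -0.004 0.001 0\n0 -0.0045 0.001 0\n0 -0.0045 0.001 0\n0 -0.0045 0.001 0\n0 -0.0045 0.001 0")

```text
time_s: 19.82
tool_pos: [0.5237, 0.1569, 0.1365]
ee_rot: [0.99, 0.143, 0.0, 0.0]
contact_force: [-0.3, 0.1, -2.8]
gripper_width: 0.0118
grasp_force: 30.0
```

Call:
hand_motion(ticks="0 0 0 0\n0 0 0 0\n0 0 0 0\n0 0 0 0\n0 0 0 0\n0 0 0 0\n0 0 0 0\n0 0 0 0")

```text
time_s: 20.48
tool_pos: [0.5236, 0.1569, 0.1365]
ee_rot: [0.99, 0.143, 0.0, 0.0]
contact_force: [-0.2, -0.1, -3.2]
gripper_width: 0.0119
grasp_force: 30.0
```

Run:
```python
from m import *
c=cam('scene'); W=cloud(c)
print(rect(W[seg(c,W,(22,100,70),(36,255,255),(.4,.65,.03,.28),(.09,.15))]), np.abs(arm.sense()['qvel']).max())
print('ball',W[seg(c,W,(0,0,0),(180,80,255),(.545,.6,.14,.2),(.135,.16))].mean(0))
print('sign',arm.sign_off())
```

```text
([np.float64(513.3), np.float64(155.4)], [np.float64(154.2), np.float64(101.2)], 16.2, 'n', 837, 'z', np.float64(120.9)) 0.0017384789927176794
ball [0.5638197  0.16814393 0.14038817]
the job is handed in; nothing more can be done
sign None
```

The job is handed in at about 20.5 s: the red wheel is seated on the collar and released, and the tray is held level and still about 10 cm above the pad, within about 2 mm of its centre, with the ball in its pocket.

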